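# Stick lighter held ready over the gas burner

### The arm

A 7-joint arm with a two-finger parallel gripper is mounted at the origin on the work surface. World frame = base frame: x ahead of the robot, y to its left, z up, the work surface at z = 0. Lengths are in mm, angles in rad, forces in N, time in s.
With the tool pointing down it reaches from about 400 to 850 mm from the base axis. Payload 4.5 kg.
Tool frame: the origin (TCP) lies on the centre line of the jaws, within the pads' length; the fingertips stand 25 mm ahead of it and the grasp point (between the pads) lies 6 mm ahead of it; z points along the fingers, y is the line along which they close (so a half turn about z gives the same grasp; the last joint's range is limited). The gripper opens to 88 mm and grips with 3 to 60 N. Pads are 18 mm wide; open, the fingers measure 123 mm over their backs; the gripper's body (75 mm by 187 mm) begins 45 mm behind the grasp point.
Start: joints at [1.371, 0.689, -0.195, 1.565, 0.157, 0.902, -0.215], TCP at [144.825, -608.011, 263.743] pointing down, gripper open.
Joint ranges: [-3.01, 3.01], [-0.46, 2.08], [-1.47, 1.51], [0.13, 2.56], [-1, 4.14], [0.04, 2.09], [-2.66, 2.66]. Speed limits (rad/s): [2.57, 2.57, 3.14, 3.14, 3.14, 3.14, 3.14].

### API

Orientations are given as a unit quaternion [x, y, z, w].
In Python, from cell import manip, kin, monitor, vision gives the robot as it stands. The module is installed in compiled form; this text tells all that it offers. Calls block until the motion is done:
- manip.move_to(position, orientation): joint-space move of the TCP to a pose.
- manip.move_straight(position, speed=150, attitude=None, stop_force=None): straight line of the TCP; attitude=None keeps the orientation; speed is the mean speed in mm/s. With stop_force (N) it stops when the force on the tool has changed by that much, and returns True; else False.
- manip.move_j(angles): joint-space move.
- manip.open_jaws() and manip.grab(strength=None): open the fingers fully, or close them until they stop; strength is the grip in N (None keeps the last).
- manip.pause(seconds).
- kin.solve_ik(position, orientation): joint angles nearest the present ones, or None.
- monitor.read_state(): the state.
- vision.grab_frame(name): name is "side" or "top"; returns the picture (400x640x3 uint8, red, green, blue); there is no depth.
- vision.calibration(name): a dict with "mtx" (3x3 intrinsics, pixels), "origin" and "rotation" of the camera in the world. Camera axes: x right, y down, z forward; pixel columns grow to the right and rows downward; lengths in mm; the calibration is good to about 2 mm. A picture is of the moment at which its call begins. calibration takes no time and is no camera call.
A pose or a line that the arm cannot do raises manip.IKError and nothing moves.
- manip.sign_off(): hands the job in; it is judged then, once.
The state is a dict: "t": time; "joints": joint angles; "qvel": joint speeds; "effort": joint torques, N m; "tcp_pos": TCP position; "tool_rot": TCP orientation; "wrist_force": force on the tool from outside, world axes, zero at the start; "wrist_torque": the same for the moment, N m; "width": finger opening in mm; "grasp_force": force on a finger pad.
Only numpy, scipy, OpenCV 4.12 (cv2) and the standard library are available. Lean on these libraries where they do the work, as an engineer would, in place of code of your own. Each camera call takes 0.05 s, during which the arm holds its last target. There are 200 camera calls.

### The job

Pull the stick lighter up out of its wooden stand, carry it over the glasses to the gas stove, and finish while still holding it in the gripper, nozzle straight down, hovering about 2 cm above the middle of the round burner head, ready to light. It must hang there still and touch nothing but the gripper; never let it bump the stove, and do not shift or tip the two wooden stands, the honey dipper, the glasses, the tea tin or the sugar bowl.

Things in the scene. Friction and masses are not known exactly. Their poses are not given: they have to be found in the camera images.
- lighter: Stick lighter, 210 mm long, upright, nozzle down, in its stand. Origin: nozzle tip; +z up along it. Steel nozzle 10 mm in diameter, z 0 to 95 mm; black handle z 95 to 210 mm, 26 mm wide (x) by 18 mm thick (y); trigger guard on the +x side, to 28 mm from the axis, z 99 to 138 mm. At the start the handle's shoulder rests on the stand, the tip 15 mm above the table, the handle's end 225 mm.
- lighter_grip (a point): A point on the lighter's axis, 175 mm above the nozzle tip and 35 mm below the handle's end, same axes as the lighter: a good place to pinch across the 18 mm thickness (along y).
- burner_head (a point): Centre of the flat top of the stove's round brass burner head, 64 mm in diameter, 88 mm above the table; z up. Four iron pan supports stand round it at 45 degrees to the stove's axes, from 46 to 100 mm from the centre, their tops 20 mm higher than the head.
- burner: The portable gas stove, grey, 250 mm (its x) by 300 mm (its y), body 70 mm high, fixed to the table. Origin: centre of its underside; the burner head is at x = 0, y = +35 mm. Black knob on its -x side, towards the robot.
- stand_lighter: Wooden block 70 x 70 x 110 mm, 0.5 kg, loose on the table, with one upright round hole (14 mm in diameter, 100 mm deep) in the middle of its top, holding the lighter. Origin: centre of its underside.
- stand_dipper: An identical loose wooden block, holding the honey dipper instead. Origin: centre of its underside.
- dipper: Wooden honey dipper 156 mm long, a ribbed round head 30 mm in diameter upward; stands in its block, its head's end 171 mm above the table. Not to be taken. Origin: its lower end, z up along it.
- glass_a: Green drinking glass, empty, 115 mm high, 72 mm wide at the rim, standing between the stands and the stove. Origin: centre of its underside.
- glass_b: The other green glass, the same size. Origin: centre of its underside.
- tea_tin: Steel tea tin, 74 mm in diameter, 120 mm high, left of the stands. Origin: centre of its underside.
- sugar_bowl: White ceramic bowl, 110 mm in diameter, 50 mm high, left of the stands. Origin: centre of its underside.
Not all that is in view belongs to the job. What is shaped like the stand_dipper but pink or purple is not meant. There is more than one size of the lighter; the job needs the larger.

How it is judged:
By the outcome, as a careful person would: the job done as asked, in the order asked, and still so for the second after the job is handed in, while the arm keeps its last pose, push and grip.
It also fails if it takes over 42 s, if anything falls off the work surface, if the arm or the gripper's body presses on something with over 40 N, if the wrist force passes 120 N, or if a joint passes its speed limit or range.

## Working session

There is one attempt and no reset: what is moved stays moved. The work goes in short steps, each a Python script; the robot and the scene stay as the last script left them, time stands still between calls to the robot, and variables do not carry over. Pictures are saved under pics/ and viewed, at most 10 in all, crops included, and the job is handed in when it is done.

```bash
mkdir -p pics; python3 - <<'E'
from cell import manip,kin,monitor,vision
import cv2,numpy as np
for n in("side","top"):
    f=vision.grab_frame(n); cv2.imwrite(f"pics/{n}0.png",f[:,:,::-1]); c=vision.calibration(n); print(n,{k:np.round(v,3).tolist() for k,v in c.items()})
s=monitor.read_state();print(s)
E
```

```text
side {'mtx': [[481.158, 0.0, 315.678], [0.0, 481.158, 208.447], [0.0, 0.0, 1.0]], 'origin': [-138.238, 726.414, 893.363], 'rotation': [-0.375, 0.832, -0.376, 0.158]}
top {'mtx': [[382.846, 0.0, 316.433], [0.0, 382.846, 202.859], [0.0, 0.0, 1.0]], 'origin': [444.384, 140.976, 1204.462], 'rotation': [-0.698, 0.716, -0.013, 0.012]}
{'t': 0.1, 'joints': array([ 1.37079528,  0.68991677, -0.19452607,  1.5661842 ,  0.15731553,
        0.90251103, -0.21508513]), 'qvel': array([-0.00021787, -0.00058892, -0.00057218, -0.00464311, -0.00156724,
        0.00097972, -0.00081242]), 'effort': array([-3.35462886e-03, -5.28501320e+01, -1.27140652e+00, -1.53837436e+01,
       -5.25110832e-02,  2.00794362e-03,  3.09197378e-05]), 'tcp_pos': array([ 144.64198952, -607.51477959,  262.99484339]), 'tool_rot': array([ 9.93168834e-01,  1.16683358e-01, -1.56428183e-04, -7.98154860e-04]), 'wrist_force': array([-0.20250516, -0.14469194,  0.15820566]), 'wrist_torque': array([ 0.01717602,  0.03401564, -0.01597314]), 'grasp_force': 0.0, 'width': 87.91203084785863}
```

View pics/side0.png

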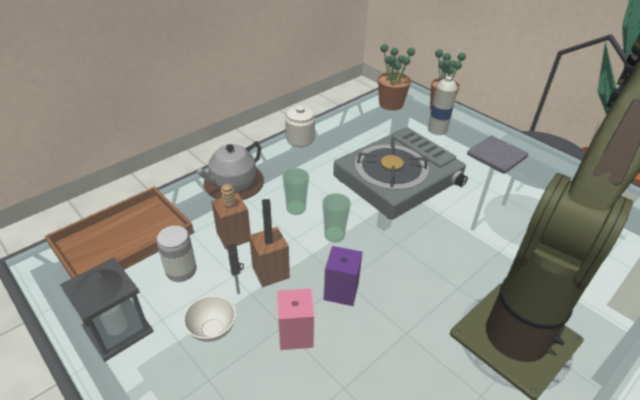

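View pics/top0.png

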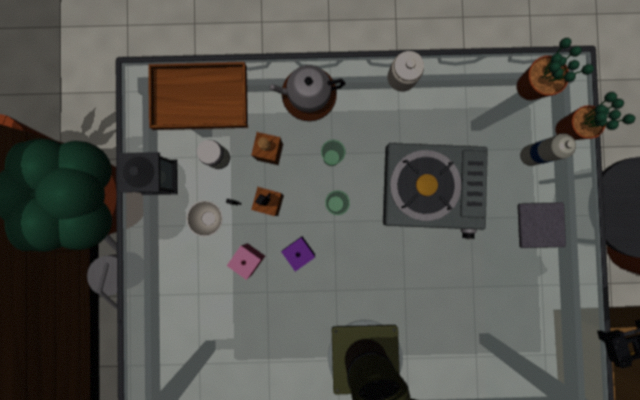

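The side view shows the lighter upright in its stand at about (268,220), the dipper at (228,195), the glasses at (296,190) and (336,217), and the burner head at (392,162). In the top view the lighter stand is at (267,201) and the burner head at (427,184). A smaller lighter lies at (233,202) and is not to be taken. I'll zoom in on these areas.

```bash
cat > h.py <<'E'
import cv2,numpy as np
from scipy.spatial.transform import Rotation as R
from cell import manip,kin,monitor,vision
def ray(n,p):
    c=vision.calibration(n); d=np.linalg.inv(np.array(c["mtx"]))@[p[0],p[1],1.]
    return np.array(c["origin"]),R.from_quat(c["rotation"]).as_matrix()@d
def plane(n,p,z):
    o,d=ray(n,p); return o+d*(z-o[2])/d[2]
def proj(n,P):
    c=vision.calibration(n); q=np.array(c["mtx"])@(R.from_quat(c["rotation"]).as_matrix().T@(np.array(P,float)-c["origin"])); return q[:2]/q[2]
def tri(p,q):
    (a,d),(b,e)=ray("side",p),ray("top",q)
    s=np.linalg.lstsq(np.c_[d,-e],b-a,rcond=None)[0]; x,y=a+d*s[0],b+e*s[1]
    return (x+y)/2,np.linalg.norm(x-y)
E
python3 - <<'E'
from h import *
s=cv2.imread("pics/side0.png");t=cv2.imread("pics/top0.png")
def crop(im,x,y,w,h,k):return cv2.resize(im[y:y+h,x:x+w],(w*k,h*k),interpolation=cv2.INTER_CUBIC)
a=crop(s,210,170,100,130,4); b=crop(t,215,120,65,100,4)
a=cv2.resize(a,(400,520)); b=cv2.copyMakeBorder(cv2.resize(b,(338,520)),0,0,0,0,cv2.BORDER_CONSTANT)
cv2.imwrite("pics/crop1.png",np.hstack([a,b]))
hsv=cv2.cvtColor(t,cv2.COLOR_BGR2HSV)
for n,im in(("top",t),("side",s)):
    h=cv2.cvtColor(im,cv2.COLOR_BGR2HSV); m=cv2.inRange(h,(12,110,80),(28,255,255))
    k,l,st,ce=cv2.connectedComponentsWithStats(m)
    for i in range(1,k):
        if st[i,4]>60: print(n,st[i],ce[i],plane(n,ce[i],88).round(1))
E
```

```text
top [531  58  25  36 409] [540.4792176  76.9193154] [ 839.8 -531.9   88. ]
top [ 153   66   92   61 3874] [200.94682499  97.43675787] [802.6 471.4  88. ]
top [574 108  21  29 268] [581.65671642 122.93656716] [ 700.  -646.9   88. ]
top [253 133  27  27 353] [264.43342776 145.70254958] [655.1 287.2  88. ]
top [416 174  22  22 362] [426.60773481 184.52486188] [ 529.5 -184.5   88. ]
top [252 202  25  14 103] [265.57281553 208.81553398] [469.9 287.5  88. ]
side [382 156  21  12 197] [391.68527919 161.4213198 ] [ 528.2 -183.2   88. ]
side [  57  197  125   77 4337] [116.59142264 234.91076781] [756. 528.  88.]
side [217 199   9  17  63] [220.9047619  207.93650794] [676.8 291.4  88. ]
side [ 47 236  27  40 111] [ 59.94594595 256.1981982 ] [774.7 651.9  88. ]
```

View pics/crop1.png

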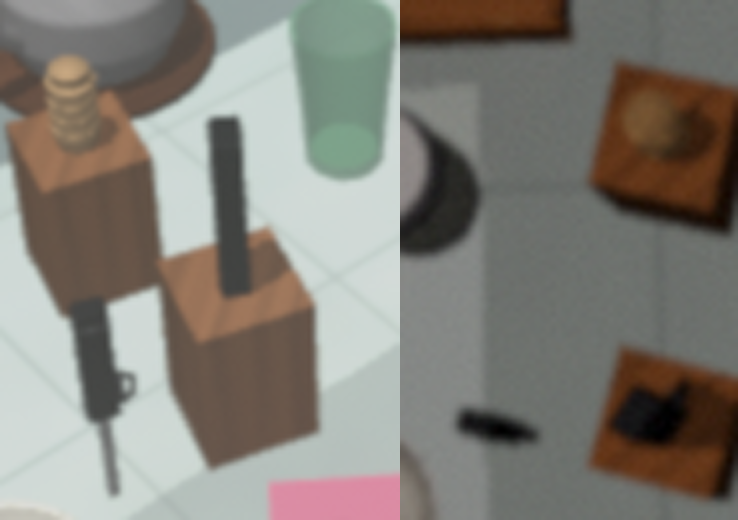

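The crop shows the big lighter upright, with its handle end at about side (266,200). In the top view the guard points to the upper right, at about (270,194). The small lighter is at side (236,265) and top (233,202). Next I'll measure axis, yaw and obstacles.

```bash
python3 - <<'E'
from h import *
s=cv2.imread("pics/side0.png");t=cv2.imread("pics/top0.png")
m=(t[185:218,225:285].max(2)<34).astype(int)
g=t[190:216,250:284].max(2); print(g)
h=cv2.cvtColor(s,cv2.COLOR_BGR2HSV)
ms=((s.max(2)<75)).astype(np.uint8); k,l,st,ce=cv2.connectedComponentsWithStats(ms[195:300,225:290])
for i in range(1,k):
    if st[i,4]>30: print(st[i],ce[i]+[225,195])
ys,xs=np.where(ms[195:250,255:280]); 
for y in range(0,55,3):
    x=xs[ys==y]; 
    if len(x): print(y+195,x.min()+255,x.max()+255)
print("small",tri((232,246),(230,202)),tri((235,273),(238,204)))
for n,p,z in(("side",(249.8,234.5),110),("side",(277,228),110),("side",(288.3,246),110),("side",(260,255),110)): print(plane(n,p,z).round(1))
for cx in((620,348),(592,465),(720,497),(738,375)):
    print("top",plane("top",(215+(cx[0]-400)/5.2,120+cx[1]/5.2),110).round(1))
E
```

```text
[[113 113 114 113 113 105  97  91  85  84  84  86  89  95  94  97  99  97
   97  99  99 102 104 106 108 106 107 110 111 112 113 113 115 112]
 [114 112 114 112 112 105  92  85  86  85  89  92  95  95  98  98  98  96
   94  89  94  98 102 103 101 104 101 101 106 108 109 111 112 114]
 [111 114 115 114 110 102  92  85  88  85  86  92  96  96  97  94  95  94
   85  75  77  89  95  95  92  90  93  94 102 104  99  99 105 113]
 [114 115 113 114 107  96  88  87  84  82  79  78  87  93  94  97  92  85
   65  49  55  70  76  79  78  85  90  95  99  97  85  76  85 103]
 [112 112 115 112 107  97  89  87  81  63  54  55  66  78  86  87  80  67
   42  27  38  54  60  60  66  81  88  94  97  93  73  55  60  84]
 [113 114 115 110 103  97  91  86  69  46  28  28  37  48  65  68  61  43
   25  20  36  50  54  55  60  70  78  83  90  88  63  38  37  66]
 [113 114 114 109 103  96  90  81  56  31  22  20  22  24  33  39  32  21
   18  24  40  49  54  55  57  61  63  71  80  79  51  29  33  60]
 [113 114 112 108 102  95  87  63  40  22  18  22  22  20  18  16  11  11
   16  28  43  50  55  56  60  57  58  
[... 2481 characters left out ...]
3 108 104 105 106
  107 107 100 100 100  95  82  59  49  55  73  99 111 113 114 115]]
[ 39   5   8  43 239] [267.19665272 221.85355649]
[  3  50  12  29 173] [233.69942197 259.24855491]
201 264 268
204 264 268
207 264 268
210 264 269
213 264 269
216 265 269
219 265 269
222 265 269
225 265 269
228 265 270
231 265 270
234 265 271
237 266 271
240 266 271
small (array([490.38724483, 376.80750365, 156.37199197]), np.float64(3.16354110793233)) (array([489.80025979, 375.41399532,  68.69245333]), np.float64(9.852952897865093))
[534.7 304.4 110. ]
[510.7 244.  110. ]
[448.8 261.  110. ]
[468.5 325.2 110. ]
top [532.7 307.1 110. ]
top [468.6 323.7 110. ]
top [449.3 253.7 110. ]
top [516.2 242.4 110. ]
```

```bash
python3 - <<'E'
from h import *
print("end top",plane("top",(260.2,199.2),225),"end side",plane("side",(266.2,200.3),225),"tri",tri((266.2,200.3),(260.2,199.2)))
for z in (114,133,153): print("guard",z,plane("top",(269.3,193.8),z))
print("shoulder side",plane("side",(268.8,243.2),110))
for yaw in (-15,-22,-30):
  r=R.from_euler('z',yaw,degrees=True).as_matrix()
  for c in ((491,282),):
    P=[np.array([*c,0])+r@[x,y,0]+[0,0,225] for x,y in((13,9),(13,-9),(-13,-9),(-13,9))]
    print(yaw,[proj("top",p).round(1).tolist() for p in P],"guard",proj("top",np.array([*c,140])+r@[28,0,0]).round(1), "side",[proj("side",p).round(1).tolist() for p in P])
# glasses rim heights
t=cv2.imread("pics/top0.png");h=cv2.cvtColor(t,cv2.COLOR_BGR2HSV);m=cv2.inRange(h,(45,50,50),(85,255,255))
k,l,st,ce=cv2.connectedComponentsWithStats(m[130:230,310:360])
for i in range(1,k):
  if st[i,4]>30:print(ce[i]+[310,130],plane("top",ce[i]+[310,130],80).round(0))
E
```

```text
end top [491.7186365  282.80049826 225.        ] end side [496.16699827 279.59663588 225.        ] tri (array([491.70359668, 282.38125755, 229.45223477]), np.float64(0.5970629349838006))
guard 114 [511.86772366 272.63650855 114.        ]
guard 133 [510.69190682 270.3424765  133.        ]
guard 153 [509.45420489 267.92770592 153.        ]
shoulder side [484.33542311 288.58487097 110.        ]
-15 [[258.3, 193.7], [265.1, 195.4], [262.7, 205.2], [255.9, 203.6]] guard [267.4 191.1] side [[260.5, 199.6], [268.3, 197.2], [273.2, 204.4], [265.2, 206.9]]
-22 [[259.0, 193.5], [265.6, 196.0], [262.0, 205.5], [255.4, 203.0]] guard [268.5 191.4] side [[261.0, 199.1], [269.2, 197.3], [272.6, 205.0], [264.3, 206.8]]
-30 [[259.9, 193.3], [266.0, 196.7], [261.1, 205.6], [255.0, 202.2]] guard [269.8 192. ] side [[261.8, 198.6], [270.2, 197.5], [271.9, 205.5], [263.3, 206.6]]
[332.6875     152.16964286] [633.  87.  80.]
[337.07013575 202.24660633] [484.  78.  80.]
```

```bash
python3 - <<'E'
from h import *
s=cv2.imread("pics/side0.png").max(2)
for y in (206,212,218,224,230): print(y,s[y,257:277])
for yaw in(-34,146):
  q=(R.from_euler('z',yaw,degrees=True)*R.from_euler('x',180,degrees=True)).as_quat()
  for P in ((145,-608,400),(491,282,330),(491,282,196),(491,282,360),(510,50,360),(529,-184,360),(529,-184,289)):
    j=kin.solve_ik(P,q); print(yaw,P,None if j is None else np.round(j,2))
E
```

```text
206 [214 215 216 215 199 139  85  72  70  71  71  72  84 135 193 214 216 216
 216 216]
212 [217 216 215 212 196 149  96  71  66  66  67  67  70 116 187 213 215 216
 216 216]
218 [217 217 217 216 213 184 126  79  67  66  67  68  69  95 154 200 214 216
 216 216]
224 [217 217 217 217 217 205 150  93  69  67  67  67  67  77 127 191 213 213
 210 209]
230 [216 216 215 210 206 193 157 106  74  67  67  67  67  67  87 128 146 145
 133 127]
-34 (145, -608, 400) [ 1.23  0.56  0.06  1.37 -0.03  1.21 -0.87]
-34 (491, 282, 330) [-0.87  0.57  0.45  1.68 -0.29  0.96 -2.48]
-34 (491, 282, 196) [-0.9   0.77  0.52  1.83 -0.57  0.7  -2.21]
-34 (491, 282, 360) [-0.87  0.53  0.45  1.63 -0.26  1.03 -2.51]
-34 (510, 50, 360) [-0.1   0.42 -0.13  1.77  0.06  0.96 -2.42]
-34 (529, -184, 360) [ 0.22  0.49  0.05  1.64 -0.03  1.01 -1.89]
-34 (529, -184, 289) [ 0.2   0.57  0.09  1.74 -0.07  0.83 -1.85]
146 (145, -608, 400) [ 1.7   0.68 -0.88  1.34  0.52  1.36  1.8 ]
146 (491, 282, 330) [ 0.04  0.8  -1.27  1.63  0.79  1.31 -0.38]
146 (491, 282, 196) [-0.14  0.82 -0.83  1.79  0.77  0.88 -0.35]
146 (491, 282, 360) [ 0.07  0.84 -1.42  1.59  0.83  1.45 -0.43]
146 (510, 50, 360) [ 0.4   0.55 -0.96  1.74  0.5   1.11  0.26]
146 (529, -184, 360) [ 0.75  0.6  -0.86  1.61  0.49  1.15  0.75]
146 (529, -184, 289) [ 0.72  0.67 -0.81  1.72  0.57  1.    0.68]
```

```bash
python3 - <<'E'
from h import *
q=(R.from_euler('z',146,degrees=True)*R.from_euler('x',180,degrees=True)).as_quat()
manip.open_jaws()
manip.move_j([-0.87,0.57,0.45,1.68,-0.29,0.96,0.66])
s=monitor.read_state();print(s["t"],s["tcp_pos"])
manip.move_to([491.5,282.5,300],q)
manip.move_straight([491.5,282.5,250],speed=120,attitude=q)
s=monitor.read_state();print(s["t"],s["tcp_pos"],np.round(s["joints"],2),s["wrist_force"])
out=[]
for n,(x,y) in(("side",(180,130)),("top",(190,120))):
    f=vision.grab_frame(n)[:,:,::-1]; out.append(cv2.resize(f[y:y+150,x:x+130],(390,450),interpolation=cv2.INTER_CUBIC))
cv2.imwrite("pics/pre.png",np.hstack(out))
E
```

```text
3.6583 [491.1835827  282.54244417 328.32630266]
4.475 [492.10821846 282.61763111 250.84794519] [-0.83  0.66  0.4   1.78 -0.35  0.77  0.71] [-0.62759376 -0.12690724  0.0641527 ]
```

View pics/pre.png

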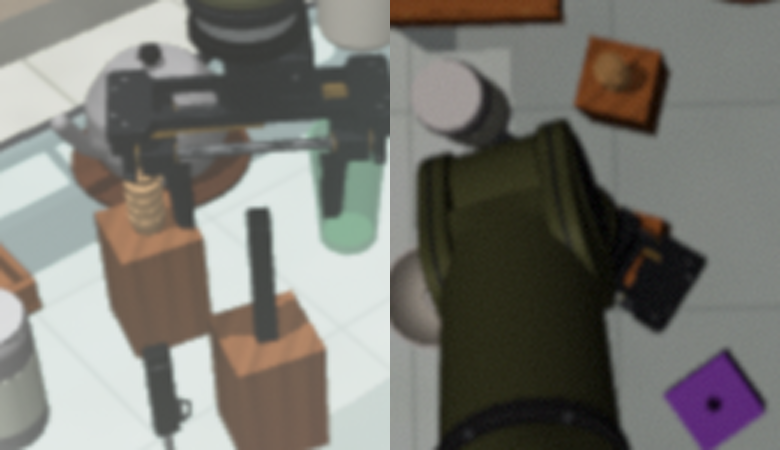

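The crop shows the jaws at columns 180 and 333, centred on the lighter at 258. The jaw line is square to the narrow handle face, so I'll descend and grasp.

```bash
python3 - <<'E'
from h import *
print(manip.move_straight([491.5,282.5,196],speed=80,stop_force=8))
manip.grab(strength=8); s=monitor.read_state(); print(s["t"],s["width"],s["grasp_force"],s["wrist_force"],s["wrist_torque"],s["tcp_pos"])
manip.grab(strength=35); s=monitor.read_state(); print(s["t"],s["width"],s["grasp_force"],s["wrist_force"],s["wrist_torque"],s["tcp_pos"])
cv2.imwrite("pics/g_side.png",vision.grab_frame("side")[:,:,::-1])
E
python3 - <<'E'
import cv2
f=cv2.imread("pics/g_side.png");cv2.imwrite("pics/g_c.png",cv2.resize(f[150:310,200:340],None,fx=3,fy=3))
E
```

```text
False
6.4583 17.874105949830767 7.999994845013134 [0.35270332 0.16720002 0.34384211] [ 0.02520032 -0.12151532 -0.02894956] [491.5063299  282.49879822 195.9898942 ]
6.675 17.829341685190666 34.99996994622052 [-0.27729539  0.72968706 -0.88033005] [ 0.00021258 -0.18842764  0.03848023] [491.47222302 282.52579366 195.95235   ]
```

View pics/g_c.png

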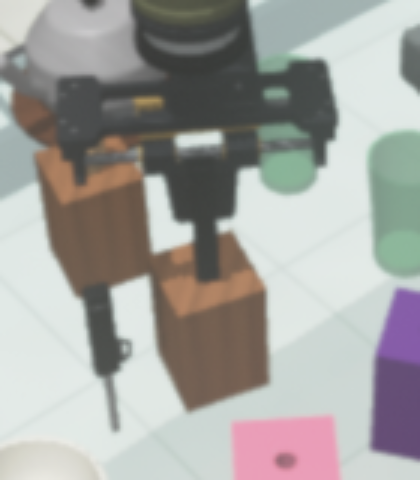

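The lighter is held across 17.8 mm at about (205,220) in the crop, and the stand has not moved. Now I'll lift.

```bash
python3 - <<'E'
from h import *
b=monitor.read_state()["wrist_force"]
print(manip.move_straight([491.5,282.5,226],speed=40,stop_force=10))
print(manip.move_straight([491.5,282.5,366],speed=100,stop_force=10))
manip.pause(.3); s=monitor.read_state(); print(s["t"],s["width"],s["grasp_force"],s["wrist_force"]-b,s["wrist_torque"],s["tcp_pos"],np.round(s["joints"],2))
for n in("side","top"): cv2.imwrite(f"pics/l_{n}.png",vision.grab_frame(n)[:,:,::-1])
f=cv2.imread("pics/l_side.png");cv2.imwrite("pics/l_c.png",cv2.resize(f[80:310,200:340],None,fx=2.5,fy=2.5))
q=s["tool_rot"]
for P in ((510,50,366),(529,-184,366),(529,-184,289)): print(np.round(kin.solve_ik(P,q),2))
E
```

```text
False
False
9.475 17.778724301764097 34.99992651399225 [ 1.08720093 -0.71436545 -0.09469315] [-0.02869333 -0.13758331  0.01920823] [491.46168738 282.42993945 365.79218262] [-0.88  0.53  0.47  1.62 -0.27  1.05  0.65]
[-0.5   0.45  0.48  1.78 -0.24  0.98  1.06]
[-0.07  0.53  0.54  1.64 -0.3   1.05  1.54]
[-0.01  0.61  0.45  1.75 -0.33  0.86  1.56]
```

View pics/l_c.png

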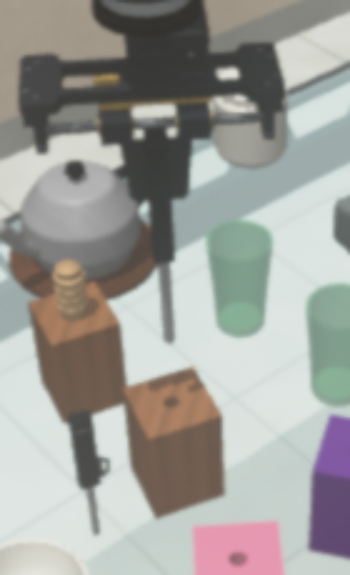

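The lighter is out of its stand and hangs straight, with the tip at side pixel (267.6,216.4). I'll carry it over at this height.

```bash
python3 - <<'E'
from h import *
print("pred tip",proj("side",(491.5,282.5,185)))
manip.move_straight([529,-184,366],speed=130)
manip.move_straight([529,-184,325],speed=80,stop_force=10)
manip.pause(.5)
s=monitor.read_state(); print(s["t"],s["width"],s["grasp_force"],s["tcp_pos"],R.from_quat(s["tool_rot"]).as_matrix()[:,2])
f=vision.grab_frame("side")[:,:,::-1].copy(); t=vision.grab_frame("top")[:,:,::-1]
cv2.imwrite("pics/b_side.png",f)
print("pred tip",proj("side",(529,-184,144)),"pred head",proj("side",(529,-184,88)),"handle bottom",proj("side",(529,-184,239)))
a=cv2.resize(f[60:210,330:460],(520,600),interpolation=cv2.INTER_CUBIC)
b=cv2.resize(t[110:260,370:500],(270,312)); b=cv2.copyMakeBorder(b,0,288,0,0,cv2.BORDER_CONSTANT)
cv2.imwrite("pics/b_c.png",np.hstack([a,b]))
E
```

```text
pred tip [267.37988275 215.92052692]
14.4833 17.711023142479302 34.99982259236276 [ 529.02179174 -184.03354116  325.08767946] [ 1.56337947e-04 -7.59096322e-05 -9.99999985e-01]
pred tip [394.16462799 144.71889163] pred head [391.64849669 161.18882796] handle bottom [398.77350347 114.5504001 ]
```

View pics/b_c.png

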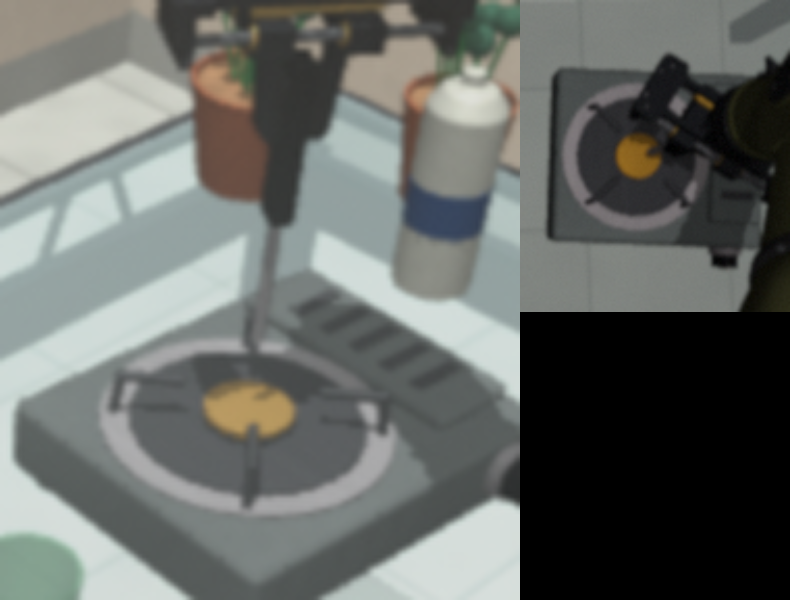

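The nozzle tip is above the head at about side (394,146), as predicted to within 1–2 px, and the head centre is at (391.7,161.3). I'll descend to the hover height and check it.

```bash
python3 - <<'E'
from h import *
print(manip.move_straight([529,-184,290],speed=40,stop_force=6))
manip.pause(.7)
s=monitor.read_state(); print(s["t"],s["width"],s["grasp_force"],s["tcp_pos"],s["wrist_force"],abs(s["qvel"]).max())
f=vision.grab_frame("side")[:,:,::-1].copy(); cv2.imwrite("pics/f_side.png",f)
print("pred tip",proj("side",(529,-184,109)),"handle bottom",proj("side",(529,-184,204)))
cv2.imwrite("pics/f_c.png",cv2.resize(f[110:185,345:440],None,fx=8,fy=8,interpolation=cv2.INTER_CUBIC))
E
```

```text
False
16.3083 17.539955810119118 34.999908744357526 [ 529.00285205 -184.00096498  290.01110374] [ 8.47857101e-01  4.43425613e-04 -2.92328413e-01] 0.0007672124332651874
pred tip [392.57572353 155.11944393] handle bottom [397.02266094 126.01095664]
```

View pics/f_c.png

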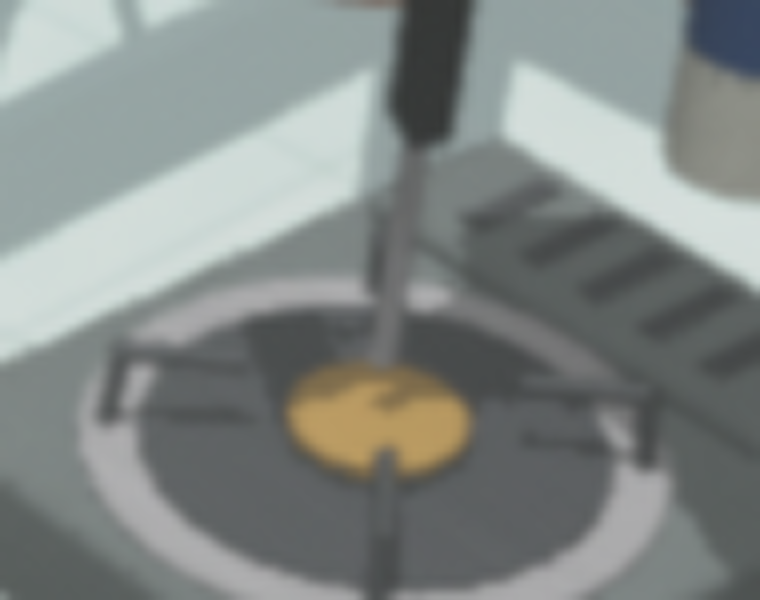

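The tip is at side (393.1,155.6) against a predicted (392.6,155.1). That puts it centred over the head, about 2 cm up, still and clear of the stove, so I'm handing in.

```bash
python3 - <<'E'
from h import *
print(manip.sign_off())
E
```

```text
the job is handed in; nothing more can be done
None
```

The job is handed in at about 16 s: the larger lighter is held nozzle-down and still about 2 cm above the middle of the burner head, and no bumps or shifted objects showed in the force readings or pictures.

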